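# Register the printing block, then rock the locating block out of its pocket

### The arm

A 6-joint arm with a two-finger parallel gripper is mounted at the origin on a cart in front of the work surface, level with it; the furniture and walls round the work are solid. World frame = base frame: x ahead of the robot, y to its left, z up, the work surface at z = 0. Lengths are in mm, angles in rad, forces in N, time in s.
With the tool pointing down it reaches from about 300 to 875 mm from the base axis. Payload 6.4 kg.
Tool frame: the origin (TCP) lies at the very end of the fingers, on their centre line; the grasp point (between the pads) lies 19 mm behind it (manip.tcp_to_grasp is the distance from the TCP to the grasp point, in mm); z points along the fingers, y is the line along which they close (so a half turn about z gives the same grasp; the last joint's range is limited). The gripper opens to 88 mm and grips with 3 to 60 N. Pads are 18 mm wide; open, the fingers measure 123 mm over their backs; the gripper's body (75 mm by 187 mm) begins 45 mm behind the grasp point.
Start: joints at [-1.427, 0.181, 1.607, -0, 1.354, -0.206], TCP at [197.075, -540.188, 238.714] pointing down, gripper open.
Joint ranges: [-2.99, 2.99], [-0.89, 2.07], [0.3, 2.58], [-1.14, 4.28], [0, 2.63], [-3.12, 3.12]. Speed limits (rad/s): [2.57, 2.57, 3.01, 3.14, 3.14, 3.14].

### API

Orientations are given as a unit quaternion [x, y, z, w].
In Python, from workcell import manip gives the robot as it stands.
- The arm moves only by the tool apply_moves, never from a script. Its arguments are lists of equal length, an entry for each row: "offset": the shift along the tool's x, y, z in mm, a list of three; "rotation": the turn, a rotation vector about the tool's x, y, z in rad, a list of three; "jaw": the closure in counts, from 0 (fully open) to 255 (shut). A call has 1 to 12 rows; each row is the pose to reach, as a shift and turn from the pose commanded when the call began, along the tool's axes at that moment; what a row does not reach only later rows make up. A row lasts 1/12 s, in which the tool goes at most 41.7 mm and 7.16 degrees, less where a joint would pass 70% of its speed; a pose out of reach is approached as far as the arm can. A call with a gripper value outside its range is refused whole. The fingers move at their own pace and stop on an object; "force" is the grip in N (left out, the last holds). Time passes only in rows, so rows that repeat a pose let the fingers close. It gives the time, the measured TCP pose, the force, the opening and the grip force at its end, in the units of the state.
- manip.get_state(): the state, without advancing time (a new reading comes with each control period).
- manip.read_camera(name): name is "scene" or "top"; returns a dict with "color" (480x640x3 uint8, red, green, blue), "fx", "fy", "cx", "cy" (pixels), "R" (3x3) and "t" (3): a world point X has camera coordinates R X + t. Camera axes: x right, y down, z forward; pixel columns grow to the right and rows downward; lengths in mm; the calibration is good to about 2 mm. A picture is of the moment at which its call begins. There is no depth.
- manip.sign_off(): hands the job in; it is judged then, once.
The state is a dict: "time_s": time; "joints": joint angles; "qd": joint speeds; "effort": joint torques, N m; "tool_pos": TCP position; "tool_rot": TCP orientation; "contact_force": force on the tool from outside, world axes, zero at the start; "moment": the same for the moment, N m; "gripper_width": finger opening in mm; "grasp_force": force on a finger pad.
Only numpy, scipy, OpenCV 4.12 (cv2) and the standard library are available. Lean on these libraries where they do the work, as an engineer would, in place of code of your own. Each camera call takes 0.05 s, during which the arm holds its last target. There are 200 camera calls.

### The job

Get the register board ready for inking: push the printing block fully into the corner of the board so that it sits square against both metal stops, and only then take the wooden locating block out of its tight steel pocket. The pocket grips the locating block harder than the board is heavy, so rock it from side to side until it frees: the loose board must stay flat on the table and where it is, the printing block must stay against its stops, and the other things on the table are left alone. Finish still holding the locating block upright in the gripper, just clear above its pocket and touching nothing else.

Things in the scene. Friction and masses are not known exactly. Their poses are not given: they have to be found in the camera images.
- register_board: Loose board lying flat on the table: plywood base 190 (x) x 310 (y) x 12 mm, 1.4 kg in all with its metal parts. Origin: centre of its underside; x points away from the robot, y to its left along the long side, z up. Two stop strips meet at its far right, a steel pocket stands at its left end.
- stop_corner (a point): Where the two stop faces meet, on the board's upper face (board frame x = +75, y = -140, z = 12 mm). The aluminium stops are 14 mm high and 12 mm thick: the far stop's face looks to -x and runs along y from -145 to -15 mm, the side stop's face looks to +y and runs along x from -70 to +60 mm (board frame).
- pocket_mouth (a point): Centre of the pocket's opening at its rim, 36 mm above the table, 24 mm above its floor (board frame x = 0, y = +85 mm). Opening 43 (x) x 64 (y) mm, outside 63 x 88 mm plus a 10 mm brass housing at each y end. In each y wall, 6 mm below the rim, a sprung brass roller pinches the locating block with 14 N; a straight pull (about 17 N) would lift the board.
- locating_block: Wooden locating block standing in the pocket, about 0.15 kg. Origin: centre of its underside, on the pocket's floor at the start; axes as the board's. Foot 40 (x) x 60 (y) x 30 mm, rib above. The rollers hold its two y ends by friction: walk the ends up in turn by tilting it about its x axis, 0.1 to 0.15 rad each way. An end leaves its roller once raised 18 mm.
- locating_block_rib (a point): Centre of the locating block's upright rib, 55 mm above the block's underside. The rib is 36 (x) x 24 (y) mm, 50 mm high (30 to 80 mm above the block's underside); pinch it across its 24 mm (along y), with 18 mm of foot on either side below the fingers.
- printing_block_mid (a point): Centre of the loose printing block: lino with a leaf motif on a pale wooden mount, 90 (x) x 70 (y) x 22 mm, about 0.2 kg, lying on the board, axes as the board's but a little turned at the start. Against both stops its centre is at x = +30 mm, y = -105 mm in the board's frame. At the start it is 12 to 28 mm short of each stop.
- eraser: Eraser, 21 x 45 x 13 mm, on the painted glass palette behind the board; leave it alone.
- sanding_block: Cork sanding block, 42 x 72 x 30 mm, on the table to the left of the board; leave it alone.
- clip_b: Bulldog clip, 58 x 50 x 26 mm, on the table in front of the board; leave it alone.
- ink_tin_black: Round ink tin, 78 mm across, 44 mm high, to the right; leave it alone.
- masking_tape: Roll of tape, 96 mm across, 25 mm high, to the right; leave it alone.

How it is judged:
By the outcome, as a careful person would: the job done as asked, in the order asked, and still so for the second after the job is handed in, while the arm keeps its last pose, push and grip.
It also fails if it takes over 64 s, if anything falls off the work surface, if the arm or the gripper's body presses on something with over 40 N, if the wrist force passes 120 N, or if a joint passes its speed limit or range.

## Working session

There is one attempt and no reset: what is moved stays moved. The work goes in short steps, Python scripts to look and compute and a tool call to move; the robot and the scene stay as the last step left them, time stands still between calls to the robot, and variables do not carry over. Pictures are saved under pics/ and viewed, at most 10 in all, crops included, and the job is handed in when it is done.

Besides the shell and the picture viewer there is one more tool, called after "Call:" as name(argument=value, ...) on one line, values as JSON. apply_moves: Moves the arm, as the interface text tells. Its arguments: {"type":"object","properties":{"offset":{"type":"array"},"rotation":{"type":"array"},"jaw":{"type":"array"},"force":{"type":"number"}},"required":["offset","rotation","jaw"]}

```bash
mkdir -p pics
python3 - <<'E'
from workcell import manip
import cv2
s=manip.get_state()
print(s)
for n in("scene","top"):
    c=manip.read_camera(n); cv2.imwrite(f"pics/{n}0.png",c["color"][:,:,::-1])
    print(n,c["fx"],c["fy"],c["cx"],c["cy"],c["R"],c["t"])
E
```

```text
{'time_s': 0.0, 'joints': array([-1.42731348e+00,  1.81517318e-01,  1.60800193e+00, -5.30307460e-05,
        1.35378623e+00, -2.06297331e-01]), 'qd': array([-0.00035083, -0.00045352,  0.00057014, -0.00091665,  0.00056675,
       -0.00114566]), 'effort': array([ 8.49325315e-04, -4.33867979e+01, -3.41845965e+01,  7.02854223e-02,
        3.84089816e-02, -1.38838873e-04]), 'tool_pos': array([ 196.97187178, -539.64162973,  237.82641181]), 'tool_rot': array([ 9.84744310e-01,  1.74005486e-01,  1.01724612e-06, -8.56800520e-04]), 'contact_force': array([ 1.2087539 , -0.61751065, -0.46251272]), 'moment': array([-0.0402734 ,  0.00938449, -0.02977329]), 'grasp_force': 0.0, 'gripper_width': 88.3357011196044}
scene 607.3968024237895 607.3968024237895 321.4873077868857 235.51157908166962 [[-0.88596481 -0.46368906 -0.00766904]
 [-0.3424623   0.66531024 -0.66338666]
 [ 0.31270743 -0.58511088 -0.74823748]] [ 531.53795     226.52150516 1121.60478876]
top 521.7104665945583 521.7104665945583 321.856473309299 233.47142169752186 [[-0.00190652 -0.99999407 -0.00286729]
 [-0.97846811  0.00245724 -0.20638343]
 [ 0.20638925  0.00241207 -0.97846699]] [  50.72529529  582.38373469 1100.20353544]
```

View pics/top0.png

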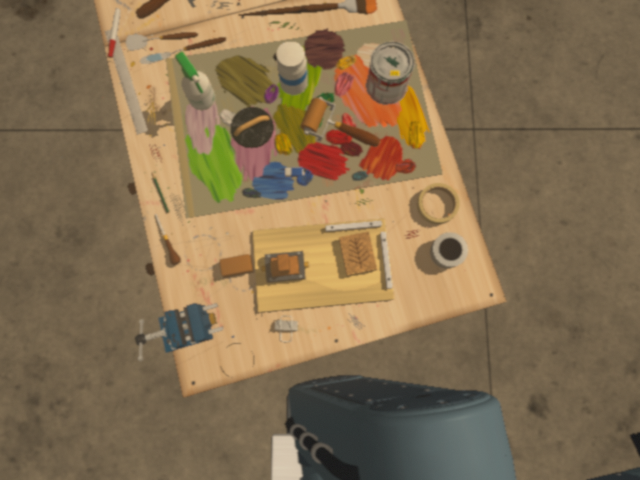

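View pics/scene0.png

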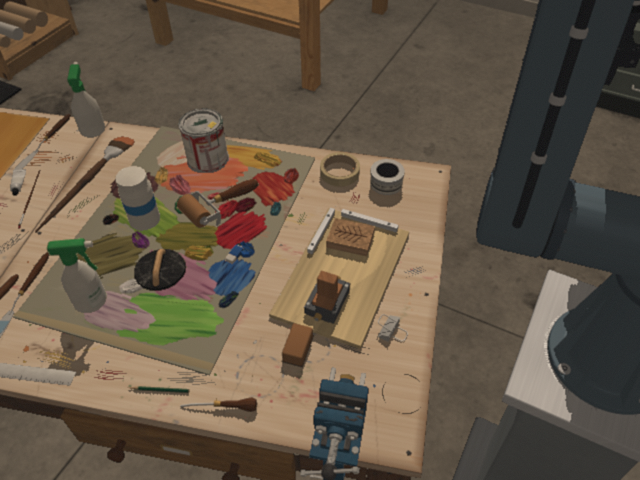

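The top view shows the board at about (252–393, 220–312), its stops at (353,227) and (387,260), the printing block at (357,254), and the pocket with the locating block at (285,265). The scene view shows the printing block at (350,238) and the rib at (328,290). I'll zoom in on both.

Run:
```python
import cv2
a=cv2.imread("pics/top0.png")[205:325,240:400]; cv2.imwrite("pics/topc.png",cv2.resize(a,None,fx=5,fy=5,interpolation=cv2.INTER_CUBIC))
a=cv2.imread("pics/scene0.png")[200:350,260:420]; cv2.imwrite("pics/scenec.png",cv2.resize(a,None,fx=4,fy=4,interpolation=cv2.INTER_CUBIC))
```

```text
(no output)
```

View pics/topc.png

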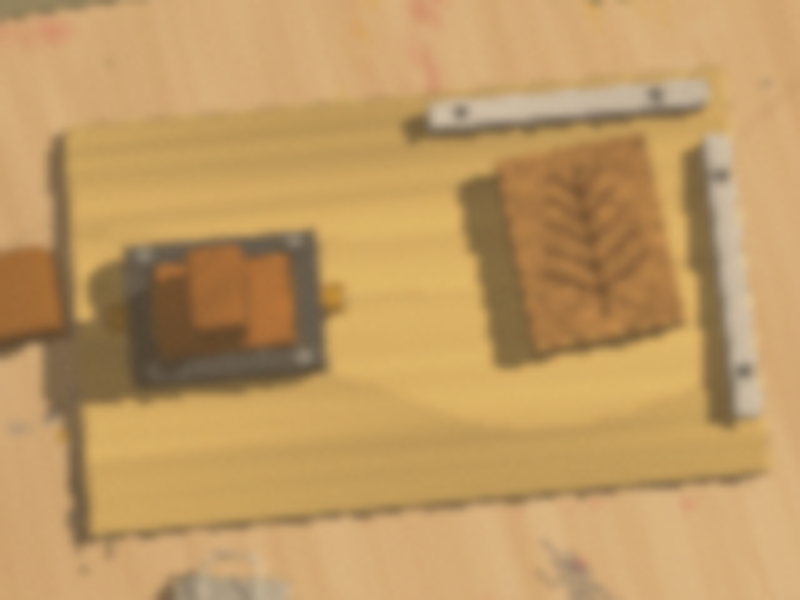

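View pics/scenec.png

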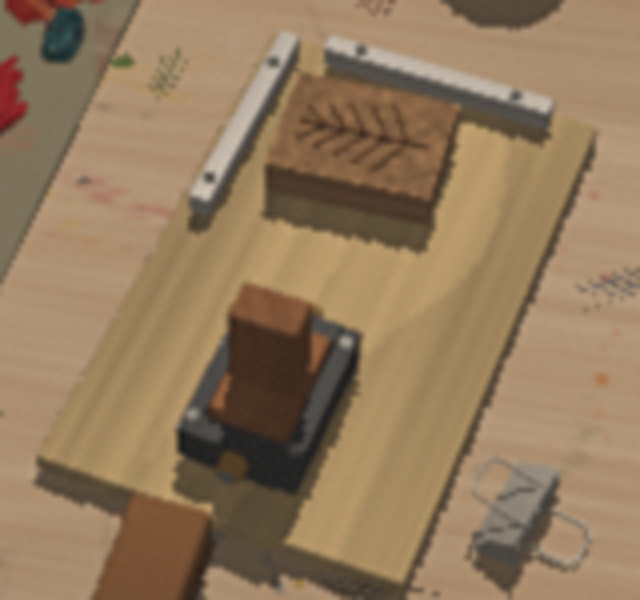

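The top crop shows the board corners near (65,130), (725,75), (765,475) and (85,540), both stops, and the lino at (500–680, 140–355). The pocket is at (125–325, 235–385) with the rib top at (217,290). I'll measure these with masks next.

```bash
cat > h.py <<'E'
import cv2,numpy as np
from workcell import manip
def ray(c,px,z):
    px=np.atleast_2d(np.float64(px)); d=np.c_[(px[:,0]-c["cx"])/c["fx"],(px[:,1]-c["cy"])/c["fy"],np.ones(len(px))]
    o=-c["R"].T@c["t"]; d=d@c["R"]
    return (o+d*((z-o[2])/d[:,2])[:,None])
def blobs(c,box,lo,hi,z,amin=40,k=4):
    x0,y0,x1,y1=box
    im=cv2.resize(np.ascontiguousarray(c["color"][y0:y1,x0:x1]),None,fx=k,fy=k,interpolation=cv2.INTER_CUBIC)
    m=cv2.inRange(cv2.cvtColor(im,cv2.COLOR_RGB2HSV),lo,hi)
    m=cv2.morphologyEx(cv2.morphologyEx(m,cv2.MORPH_OPEN,np.ones((5,5))),cv2.MORPH_CLOSE,np.ones((15,15)))
    out=[]
    for q in cv2.findContours(m,cv2.RETR_EXTERNAL,cv2.CHAIN_APPROX_NONE)[0]:
        if cv2.contourArea(q)<amin*k*k: continue
        p=(q[:,0]+.5)/k-.5+[x0,y0]
        w=ray(c,p,z)[:,:2].astype(np.float32); (cx,cy),(a,b),t=cv2.minAreaRect(w)
        if a<b: a,b,t=b,a,t+90
        out.append(dict(c=(round(cx,1),round(cy,1)),size=(round(a,1),round(b,1)),ang=round((t+90)%180-90,1),px=p.mean(0).round(1)))
    return out
E
python3 - <<'E'
from h import *
c=manip.read_camera("top"); s=manip.read_camera("scene")
hsv=cv2.cvtColor(c["color"],cv2.COLOR_RGB2HSV)
for n,(x,y) in dict(lino=(350,262),lino2=(370,264),stop=(355,226),ply=(330,285),rib=(284,260),foot=(294,266),pock=(268,272),table=(320,330),plytop=(300,240),mount=(345,265)).items(): print(n,hsv[y,x])
B=(240,205,400,325)
print("stops",blobs(c,B,(0,0,130),(179,60,255),26))
print("lino",blobs(c,B,(5,100,70),(16,200,185),34))
print("board",blobs(c,B,(17,110,90),(30,255,255),12,500))
print("rimdark",blobs(c,B,(0,0,30),(179,90,110),36))
# hand corners from the crop as check
P=lambda l:(np.array(l)+.5)/5-.5+[240,205]
for n,l,z in [("lino",[(497,163),(643,137),(682,323),(538,355)],34),("rib",[(190,248),(243,244),(245,333),(194,333)],92),("rim",[(124,245),(316,232),(326,368),(135,384)],36),("board",[(65,130),(725,75),(768,473),(88,538)],12)]:
    w=ray(c,P(l),z)[:,:2]; print(n,w.round(1).tolist(),w.mean(0).round(1),np.linalg.norm(np.roll(w,-1,0)-w,axis=1).round(1))
S=lambda l:(np.array(l)+.5)/4-.5+[260,200]
for n,l,z in [("lino",[(300,73),(460,105),(437,192),(268,167)],34),("rib",[(247,284),(314,302),(302,345),(231,325)],92)]:
    w=ray(s,S(l),z)[:,:2]; print("scene",n,w.round(1).tolist(),w.mean(0).round(1),np.linalg.norm(np.roll(w,-1,0)-w,axis=1).round(1))
E
```

```text
lino [ 16 151 164]
lino2 [ 15 151 164]
stop [ 18  53 198]
ply [ 20 133 220]
rib [ 14 170 159]
foot [ 14 172 178]
pock [17 87 82]
table [ 16 123 213]
plytop [ 19 136 203]
mount [ 16 146 157]
stops [{'c': (529.2, -95.5), 'size': (125.4, 9.6), 'ang': 5.2, 'px': array([385.8, 259.9])}, {'c': (608.2, -22.5), 'size': (124.2, 10.5), 'ang': -84.9, 'px': array([352.9, 225.7])}]
lino [{'c': (507.5, 219.2), 'size': (70.1, 31.1), 'ang': 3.2, 'px': array([247. , 268.8])}, {'c': (517.6, 134.0), 'size': (66.7, 52.2), 'ang': -83.6, 'px': array([284.4, 265.2])}, {'c': (542.1, -30.2), 'size': (89.5, 69.0), 'ang': 11.4, 'px': array([357.2, 253.4])}]
board [{'c': (523.5, 57.8), 'size': (368.3, 277.3), 'ang': 89.9, 'px': array([320.6, 257.9])}]
rimdark [{'c': (509.7, 139.1), 'size': (73.9, 56.5), 'ang': -84.9, 'px': array([277.5, 273.1])}, {'c': (523.7, 99.9), 'size': (56.8, 25.3), 'ang': 29.8, 'px': array([298.6, 260.7])}]
lino [[579.4, 10.5], [591.3, -56.1], [505.9, -71.9], [491.6, -7.1]] [542.  -31.1] [67.7 86.9 66.4 89.5]
rib [[530.7, 144.5], [532.4, 121.7], [493.9, 120.4], [493.9, 142.2]] [512.7 132.2] [22.8 38.5 21.8 36.8]
rim [[541.6, 179.2], [547.4, 92.6], [485.7, 87.8], [478.7, 173.0]] [513.4 133.2] [86.8 61.9 85.5 63.2]
board [[600.0, 210.5], [625.5, -96.9], [440.6, -111.4], [412.1, 195.4]] [519.5  49.4] [308.5 185.5 308.1 188.5]
scene lino [[597.2, -56.6], [510.5, -74.8], [495.9, -13.6], [581.6, 11.3]] [546.3 -33.4] [88.6 62.9 89.3 69.6]
scene rib [[533.7, 125.6], [500.8, 120.7], [494.5, 145.6], [529.1, 150.5]] [514.5 135.6] [33.2 25.8 34.9 25.3]
```

```bash
cat >> h.py <<'E'
C=np.array([520.6,49.8]); TH=np.radians(5.0)
Rb=np.array([[np.cos(TH),-np.sin(TH)],[np.sin(TH),np.cos(TH)]])
def b2w(x,y): return C+Rb@[x,y]
def w2b(x,y): return Rb.T@(np.array([x,y])-C)
def plan(cmd,yaw,bx,by,z,yaw2):
    "offset/rotation in tool axes from commanded (x,y,z), yaw, tool down, to board x,y, height z"
    t=np.r_[b2w(bx,by),z]; c,s=np.cos(yaw),np.sin(yaw)
    R=np.array([[c,s,0],[s,-c,0],[0,0,-1]]); print("target",t.round(1),"offset",(R.T@(t-cmd)).round(1),"rz",round(yaw-yaw2,4))
E
python3 - <<'E'
from h import *
plan(np.array([197.075,-540.188,238.714]),2*np.arctan2(.1740,.98474),-62,-85,100,TH)
E
```

```text
target [466.2 -40.3 100. ] offset [ 424.2 -377.4  138.7] rz 0.2625
```

Call:
apply_moves(offset=[[297, -264, 97], [297, -264, 97], [297, -264, 97], [297, -264, 97], [297, -264, 97], [297, -264, 97], [297, -264, 97], [297, -264, 97], [297, -264, 97], [297, -264, 97], [297, -264, 97], [297, -264, 97]], rotation=[[0, 0, 0.2625], [0, 0, 0.2625], [0, 0, 0.2625], [0, 0, 0.2625], [0, 0, 0.2625], [0, 0, 0.2625], [0, 0, 0.2625], [0, 0, 0.2625], [0, 0, 0.2625], [0, 0, 0.2625], [0, 0, 0.2625], [0, 0, 0.2625]], jaw=[168, 168, 168, 168, 168, 168, 168, 168, 168, 168, 168, 168], force=20)

```text
time_s: 1.2
tool_pos: [385.8, -188.7, 141.2]
tool_rot: [0.999, 0.046, -0.0, -0.0]
contact_force: [-0.0, -0.5, 1.2]
gripper_width: 29.7
grasp_force: 0.0
```

Run:
```python
from h import *
c,s=np.cos(.3498),np.sin(.3498);a=2*np.arctan2(.1740,.98474);c,s=np.cos(a),np.sin(a)
cmd=np.array([197.075,-540.188,238.714])+np.array([[c,s,0],[s,-c,0],[0,0,-1]])@[297,-264,97]
print(cmd, manip.get_state()["tool_pos"])
plan(cmd,TH,-62,-85,18,TH)
```

```text
[ 385.61981535 -190.39398547  141.714     ] [ 385.78835263 -188.65249948  141.23310171]
target [466.2 -40.3  18. ] offset [  93.4 -142.5  123.7] rz 0.0
```

Call:
apply_moves(offset=[[93.4, -142.5, 40], [93.4, -142.5, 40], [93.4, -142.5, 40], [93.4, -142.5, 40], [93.4, -142.5, 60], [93.4, -142.5, 90], [93.4, -142.5, 110], [93.4, -142.5, 118], [93.4, -142.5, 122], [93.4, -142.5, 123.7], [93.4, -142.5, 123.7], [93.4, -142.5, 123.7]], rotation=[[0, 0, 0], [0, 0, 0], [0, 0, 0], [0, 0, 0], [0, 0, 0], [0, 0, 0], [0, 0, 0], [0, 0, 0], [0, 0, 0], [0, 0, 0], [0, 0, 0], [0, 0, 0]], jaw=[168, 168, 168, 168, 168, 168, 168, 168, 168, 168, 168, 168])

```text
time_s: 2.2
tool_pos: [467.3, -41.2, 19.2]
tool_rot: [0.999, 0.043, 0.001, 0.0]
contact_force: [0.2, 0.2, -0.2]
gripper_width: 30.1
grasp_force: 0.0
```

Run:
```python
from h import *
s=manip.get_state();print(s["tool_pos"],s["contact_force"])
c=manip.read_camera("top")
cv2.imwrite("pics/t1.png",cv2.resize(c["color"][205:325,240:400][:,:,::-1],None,fx=4,fy=4,interpolation=cv2.INTER_CUBIC))
```

```text
[467.26635094 -41.19342226  19.21798813] [ 0.16341102  0.24505106 -0.20235311]
```

View pics/t1.png

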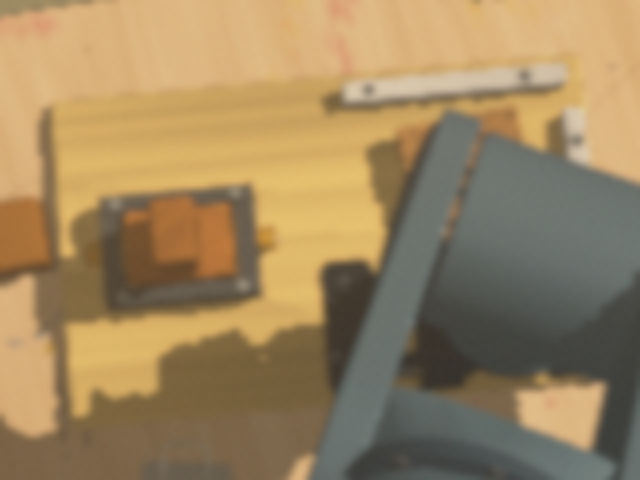

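The fingers are in place in front of the block and touching nothing; the arm hides the lino from the top camera. I'll push along +x.

Call:
apply_moves(offset=[[6, 0, 0], [12, 0, 0], [16, 0, 0], [19, 0, 0], [21, 0, 0], [23, 0, 0], [25, 0, 0], [27, 0, 0], [29, 0, 0], [31, 0, 0], [33, 0, 0], [34, 0, 0]], rotation=[[0, 0, 0], [0, 0, 0], [0, 0, 0], [0, 0, 0], [0, 0, 0], [0, 0, 0], [0, 0, 0], [0, 0, 0], [0, 0, 0], [0, 0, 0], [0, 0, 0], [0, 0, 0]], jaw=[168, 168, 168, 168, 168, 168, 168, 168, 168, 168, 168, 168])

```text
time_s: 3.25
tool_pos: [500.4, -37.3, 18.0]
tool_rot: [0.999, 0.044, 0.0, 0.0]
contact_force: [-0.1, 1.0, -1.7]
gripper_width: 29.9
grasp_force: 0.4
```

Run:
```python
from h import *
s=manip.get_state();print(s["tool_pos"],s["contact_force"],w2b(*s["tool_pos"][:2]))
c=manip.read_camera("top"); cs=manip.read_camera("scene")
print(blobs(c,(240,205,400,325),(0,0,130),(179,60,255),26))
cv2.imwrite("pics/s2.png",cv2.resize(cs["color"][200:350,260:420][:,:,::-1],None,fx=4,fy=4,interpolation=cv2.INTER_CUBIC))
```

```text
[500.43138587 -37.33738615  18.00362996] [-0.07106892  0.97857881 -1.67780792] [-27.68639007 -85.04799155]
[{'c': (603.7, 23.8), 'size': (33.4, 10.7), 'ang': -85.3, 'px': array([333.1, 227.5])}]
```

View pics/s2.png

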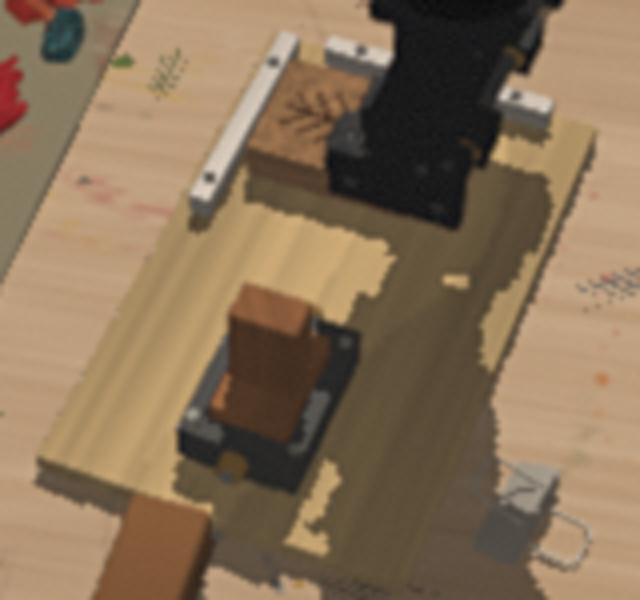

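The block now sits square to the board, about 4 mm short of the far stop at (250,130). Next I'll nudge it 2 mm, back off, rise and turn for the y push.

Call:
apply_moves(offset=[[1, 0, 0], [2, 0, 0], [2, 0, 0], [-10, 0, 0], [-12, 0, -40], [10, -30, -50], [58, -63, -50], [58, -63, -50], [58, -63, -50], [58, -63, -50], [58, -63, -50], [58, -63, -50]], rotation=[[0, 0, 0], [0, 0, 0], [0, 0, 0], [0, 0, 0], [0, 0, 0], [0, 0, -0.12], [0, 0, -0.24], [0, 0, -0.36], [0, 0, -0.48], [0, 0, -0.6], [0, 0, -0.72], [0, 0, -0.84]], jaw=[168, 168, 168, 168, 168, 168, 168, 168, 168, 168, 168, 168])

```text
time_s: 4.35
tool_pos: [552.7, 30.7, 68.0]
tool_rot: [0.893, 0.45, 0.0, 0.0]
contact_force: [-0.0, 0.1, 0.4]
gripper_width: 30.4
grasp_force: 0.0
```

Call:
apply_moves(offset=[[0, 0, 0], [0, 0, 0], [0, 0, 0], [0, 0, 0], [0, 0, 0], [0, 0, 0], [0, 0, 0], [0, 0, 20], [0, 0, 40], [0, 0, 48], [0, 0, 50], [0, 0, 50]], rotation=[[0, 0, -0.12], [0, 0, -0.24], [0, 0, -0.36], [0, 0, -0.48], [0, 0, -0.6], [0, 0, -0.7308], [0, 0, -0.7308], [0, 0, -0.7308], [0, 0, -0.7308], [0, 0, -0.7308], [0, 0, -0.7308], [0, 0, -0.7308]], jaw=[168, 168, 168, 168, 168, 168, 168, 168, 168, 168, 168, 168])

```text
time_s: 5.35
tool_pos: [552.0, 30.5, 17.6]
tool_rot: [0.676, 0.737, -0.0, -0.001]
contact_force: [-1.0, 0.1, -0.2]
gripper_width: 29.9
grasp_force: 0.0
```

Run:
```python
from h import *
s=manip.get_state();print(s["time_s"],s["tool_pos"],s["contact_force"],w2b(*s["tool_pos"][:2]),s["tool_rot"])
c=manip.read_camera("top")
print(b2w(30,-22))
cs=manip.read_camera("scene")
print(blobs(cs,(260,200,420,350),(0,0,130),(179,60,255),26))
print(blobs(c,(240,205,400,325),(0,0,130),(179,60,255),26))
```

```text
5.35 [552.04673749  30.54715329  17.60862693] [-0.95813382  0.09431264 -0.2310568 ] [ 29.649077   -21.92034758] [ 6.76172915e-01  7.36742710e-01 -3.14927611e-04 -5.18792712e-04]
[552.40326728  30.49838892]
[{'c': (384.2, 136.5), 'size': (51.4, 21.0), 'ang': 89.5, 'px': array([389.1, 324.9])}, {'c': (608.2, 30.1), 'size': (23.4, 12.6), 'ang': -85.2, 'px': array([311.2, 245.5])}, {'c': (514.1, -98.9), 'size': (92.7, 13.1), 'ang': 5.1, 'px': array([377.7, 220.4])}]
[{'c': (529.5, -95.6), 'size': (126.0, 10.7), 'ang': 5.1, 'px': array([385.8, 259.9])}]
```

Call:
apply_moves(offset=[[-5, 0, 0], [-10, 0, 0], [-14, 0, 0], [-17, 0, 0], [-20, 0, 0], [-23, 0, 0], [-26, 0, 0], [-29, 0, 0], [-31, 0, 0], [-33, 0, 0], [-35, 0, 0], [-35, 0, 0]], rotation=[[0, 0, 0], [0, 0, 0], [0, 0, 0], [0, 0, 0], [0, 0, 0], [0, 0, 0], [0, 0, 0], [0, 0, 0], [0, 0, 0], [0, 0, 0], [0, 0, 0], [0, 0, 0]], jaw=[168, 168, 168, 168, 168, 168, 168, 168, 168, 168, 168, 168])

```text
time_s: 6.45
tool_pos: [555.5, -4.8, 18.0]
tool_rot: [0.676, 0.737, -0.0, 0.0]
contact_force: [0.7, -0.7, 0.6]
gripper_width: 29.8
grasp_force: 0.0
```

Run:
```python
from h import *
s=manip.get_state();print(s["time_s"],s["tool_pos"],s["contact_force"],w2b(*s["tool_pos"][:2]))
c=manip.read_camera("top")
print(blobs(c,(240,205,400,325),(0,0,130),(179,60,255),26))
print(blobs(c,(240,205,400,325),(5,100,70),(16,200,185),34))
cv2.imwrite("pics/t3.png",cv2.resize(c["color"][205:325,300:400][:,:,::-1],None,fx=5,fy=5,interpolation=cv2.INTER_CUBIC))
```

```text
6.45 [555.47362908  -4.7895755   17.98373659] [ 0.73718907 -0.69441019  0.64015408] [ 29.98312939 -57.42128273]
[{'c': (509.2, -96.3), 'size': (86.1, 12.9), 'ang': 5.2, 'px': array([387. , 268.8])}]
[{'c': (517.0, 134.5), 'size': (65.7, 50.3), 'ang': -85.1, 'px': array([284.1, 265.4])}, {'c': (468.5, 213.6), 'size': (168.7, 39.2), 'ang': 1.8, 'px': array([246.1, 289. ])}, {'c': (542.6, -54.6), 'size': (35.3, 14.5), 'ang': -9.5, 'px': array([368.4, 253.2])}]
```

View pics/t3.png

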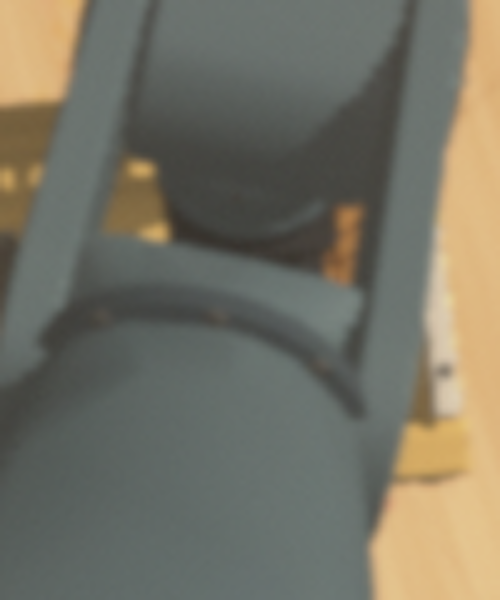

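The arm hides the gap here, so I'll creep forward and watch the force.

Call:
apply_moves(offset=[[-1, 0, 0], [-2, 0, 0], [-2, 0, 0]], rotation=[[0, 0, 0], [0, 0, 0], [0, 0, 0]], jaw=[168, 168, 168])

```text
time_s: 6.75
tool_pos: [555.5, -6.5, 17.9]
tool_rot: [0.676, 0.737, -0.0, -0.0]
contact_force: [0.2, 0.8, -0.4]
gripper_width: 30.4
grasp_force: 0.2
```

Call:
apply_moves(offset=[[-0.5, 0, 0], [-1, 0, 0], [-1, 0, 0]], rotation=[[0, 0, 0], [0, 0, 0], [0, 0, 0]], jaw=[168, 168, 168])

```text
time_s: 7.0
tool_pos: [555.6, -7.4, 17.9]
tool_rot: [0.676, 0.737, -0.0, -0.0]
contact_force: [-0.6, -0.2, -0.5]
gripper_width: 30.0
grasp_force: 0.2
```

Run:
```python
from h import *
for i in range(3):
    s=manip.get_state();print(s["contact_force"].round(1),w2b(*s["tool_pos"][:2]).round(2),s["moment"].round(2)); manip.read_camera("top")
```

```text
[-0.6 -0.2 -0.5] [ 29.86 -60.08] [ 0.01 -0.06  0.06]
[-0.7 -0.  -1.3] [ 29.86 -60.08] [ 0.05 -0.07  0.07]
[-0.5  0.1 -0.6] [ 29.91 -60.09] [ 0.01 -0.06 -0.02]
```

Call:
apply_moves(offset=[[-0.5, 0, 0], [-1, 0, 0], [-1, 0, 0]], rotation=[[0, 0, 0], [0, 0, 0], [0, 0, 0]], jaw=[168, 168, 168])

```text
time_s: 7.4
tool_pos: [555.6, -7.6, 18.0]
tool_rot: [0.676, 0.737, 0.0, -0.001]
contact_force: [-0.9, 5.1, 0.7]
gripper_width: 29.9
grasp_force: 2.4
```

Call:
apply_moves(offset=[[-0.5, 0, 0], [-0.5, 0, 0]], rotation=[[0, 0, 0], [0, 0, 0]], jaw=[168, 168])

```text
time_s: 7.57
tool_pos: [555.5, -7.7, 18.0]
tool_rot: [0.676, 0.737, 0.0, -0.001]
contact_force: [-1.3, 7.9, 1.5]
gripper_width: 30.0
grasp_force: 3.5
```

Run:
```python
from h import *
for i in range(3):
    s=manip.get_state();print(s["contact_force"].round(1),w2b(*s["tool_pos"][:2]).round(2),s["moment"].round(2)); cs=manip.read_camera("scene")
cv2.imwrite("pics/s4.png",cv2.resize(cs["color"][195:285,300:420][:,:,::-1],None,fx=6,fy=6,interpolation=cv2.INTER_CUBIC))
```

```text
[-1.3  7.9  1.5] [ 29.79 -60.29] [ 1.08 -0.05  0.1 ]
[-0.8  6.5  2.1] [ 29.8  -60.29] [1.   0.01 0.16]
[-0.9  6.5  1.9] [ 29.78 -60.28] [ 1.06 -0.01  0.08]
```

View pics/s4.png

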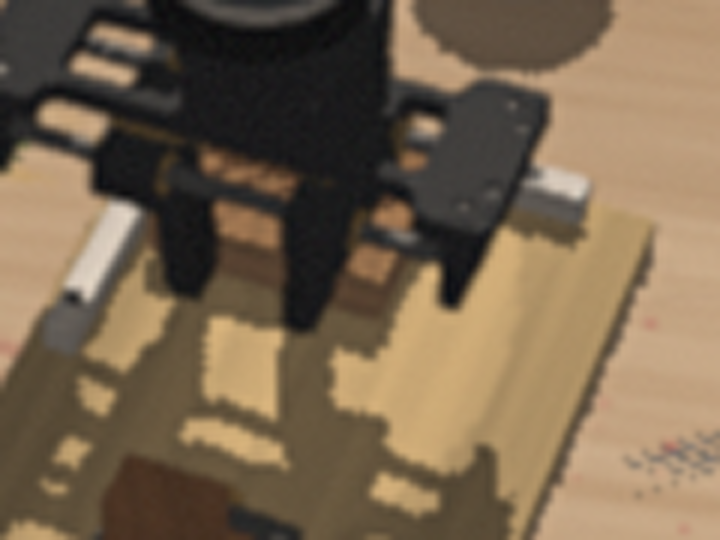

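Contact with the side stop is firm at 7 N and the tool has stalled, so the board is holding. The view shows the fingers on the block's +y face. Next I'll back off, return to the -x side and do the x push.

Call:
apply_moves(offset=[[5, 0, 0], [14, 0, 0], [16, 0, -25], [16, 0, -50], [16, -20, -50], [-20, -55, -50], [-36.5, -70, -50], [-36.5, -70, -50], [-36.5, -70, -50], [-36.5, -70, -50], [-36.5, -70, -50], [-36.5, -70, -50]], rotation=[[0, 0, 0], [0, 0, 0], [0, 0, 0], [0, 0, 0.12], [0, 0, 0.24], [0, 0, 0.36], [0, 0, 0.48], [0, 0, 0.6], [0, 0, 0.72], [0, 0, 0.84], [0, 0, 0.96], [0, 0, 1.08]], jaw=[168, 168, 168, 168, 168, 168, 168, 168, 168, 168, 168, 168])

```text
time_s: 8.72
tool_pos: [489.4, -51.3, 68.2]
tool_rot: [0.959, 0.282, 0.0, 0.0]
contact_force: [-0.2, -0.3, -0.4]
gripper_width: 30.2
grasp_force: 0.0
```

Call:
apply_moves(offset=[[0, 0, 0], [0, 0, 0], [0, 0, 0], [0, 0, 0], [0, 0, 0], [0, 0, 20], [0, 0, 40], [0, 0, 48], [0, 0, 50], [0, 0, 50]], rotation=[[0, 0, 0.12], [0, 0, 0.24], [0, 0, 0.36], [0, 0, 0.4908], [0, 0, 0.4908], [0, 0, 0.4908], [0, 0, 0.4908], [0, 0, 0.4908], [0, 0, 0.4908], [0, 0, 0.4908]], jaw=[168, 168, 168, 168, 168, 168, 168, 168, 168, 168])

```text
time_s: 9.55
tool_pos: [488.9, -51.1, 17.7]
tool_rot: [0.999, 0.044, -0.001, -0.0]
contact_force: [0.5, 0.8, 0.2]
gripper_width: 30.4
grasp_force: 0.0
```

Run:
```python
from h import *
for i in range(2):
    s=manip.get_state();print(s["time_s"],s["tool_pos"].round(1),s["tool_rot"].round(4),s["contact_force"].round(1),w2b(*s["tool_pos"][:2]).round(2)); manip.read_camera("scene")
```

```text
9.55 [488.9 -51.1  17.7] [ 9.99e-01  4.45e-02 -6.00e-04 -2.00e-04] [0.5 0.8 0.2] [-40.39 -97.74]
9.6 [489.5 -51.3  18.3] [0.999  0.0443 0.     0.    ] [ 0.5 -0.4 -0. ] [-39.8  -98.03]
```

Call:
apply_moves(offset=[[5, 0, 0], [9, 0, 0], [11, 0, 0], [12, 0, 0], [13, 0, 0], [14, 0, 0], [14, 0, 0]], rotation=[[0, 0, 0], [0, 0, 0], [0, 0, 0], [0, 0, 0], [0, 0, 0], [0, 0, 0], [0, 0, 0]], jaw=[168, 168, 168, 168, 168, 168, 168])

```text
time_s: 10.23
tool_pos: [503.0, -50.0, 17.9]
tool_rot: [0.999, 0.044, -0.0, -0.0]
contact_force: [-0.5, 0.4, -0.8]
gripper_width: 29.8
grasp_force: 0.2
```

Call:
apply_moves(offset=[[0.5, 0, 0], [1, 0, 0], [1, 0, 0]], rotation=[[0, 0, 0], [0, 0, 0], [0, 0, 0]], jaw=[168, 168, 168])

```text
time_s: 10.48
tool_pos: [504.0, -49.9, 17.9]
tool_rot: [0.999, 0.044, -0.0, -0.0]
contact_force: [-1.7, -0.2, 0.3]
gripper_width: 30.3
grasp_force: 0.9
```

Call:
apply_moves(offset=[[0.5, 0, 0], [1, 0, 0], [1, 0, 0]], rotation=[[0, 0, 0], [0, 0, 0], [0, 0, 0]], jaw=[168, 168, 168])

```text
time_s: 10.73
tool_pos: [505.3, -49.8, 17.9]
tool_rot: [0.999, 0.044, 0.0, -0.0]
contact_force: [-0.9, 0.4, -0.3]
gripper_width: 30.1
grasp_force: 0.4
```

Commanded x is now -24 with no stop felt yet, so I'll continue.

Call:
apply_moves(offset=[[0.5, 0, 0], [1, 0, 0], [1, 0, 0]], rotation=[[0, 0, 0], [0, 0, 0], [0, 0, 0]], jaw=[168, 168, 168])

```text
time_s: 10.98
tool_pos: [506.3, -49.8, 18.0]
tool_rot: [0.999, 0.044, 0.0, 0.0]
contact_force: [-0.6, -0.4, -0.6]
gripper_width: 30.1
grasp_force: 0.4
```

Run:
```python
from h import *
for i in range(3):
    s=manip.get_state();print(s["contact_force"].round(1),w2b(*s["tool_pos"][:2]).round(2)); manip.read_camera("scene")
```

```text
[-0.6 -0.4 -0.6] [-22.89 -98.01]
[-0.8  0.2 -0.2] [-22.88 -98.02]
[-1.1  0.4 -0.1] [-22.87 -98.04]
```

Call:
apply_moves(offset=[[0.5, 0, 0], [1, 0, 0], [1, 0, 0]], rotation=[[0, 0, 0], [0, 0, 0], [0, 0, 0]], jaw=[168, 168, 168])

```text
time_s: 11.38
tool_pos: [507.0, -49.8, 18.0]
tool_rot: [0.999, 0.044, -0.0, 0.0]
contact_force: [-3.6, -0.5, 1.3]
gripper_width: 30.0
grasp_force: 1.4
```

Call:
apply_moves(offset=[[0.4, 0, 0], [0.8, 0, 0], [0.8, 0, 0]], rotation=[[0, 0, 0], [0, 0, 0], [0, 0, 0]], jaw=[168, 168, 168])

```text
time_s: 11.63
tool_pos: [507.0, -49.8, 18.0]
tool_rot: [0.999, 0.044, -0.001, -0.0]
contact_force: [-6.7, -1.4, 5.9]
gripper_width: 30.4
grasp_force: 3.5
```

Run:
```python
from h import *
for i in range(3):
    s=manip.get_state();print(s["contact_force"].round(1),w2b(*s["tool_pos"][:2]).round(2)); manip.read_camera("scene")
```

```text
[-6.7 -1.4  5.9] [-22.2  -98.01]
[-6.2 -1.7  5.8] [-22.18 -98.03]
[-6.6 -1.1  5.5] [-22.2  -98.04]
```

Both stops are now felt. I'll back off, rise and hover over the rib, then check the printing block.

Call:
apply_moves(offset=[[-5, 0, 0], [-15, 0, 0], [-17, 0, -35], [-17, -10, -75], [-5, -40, -112], [10, -80, -112], [21, -120, -112], [21, -160, -112], [21, -182.5, -112], [21, -182.5, -112], [21, -182.5, -112]], rotation=[[0, 0, 0], [0, 0, 0], [0, 0, 0], [0, 0, 0], [0, 0, 0], [0, 0, 0], [0, 0, 0], [0, 0, 0], [0, 0, 0], [0, 0, 0], [0, 0, 0]], jaw=[168, 168, 168, 168, 82, 82, 82, 82, 82, 82, 82])

```text
time_s: 12.7
tool_pos: [512.4, 135.1, 129.9]
tool_rot: [0.999, 0.045, 0.0, 0.0]
contact_force: [-1.0, -0.3, 0.5]
gripper_width: 60.1
grasp_force: 0.0
```

Run:
```python
from h import *
s=manip.get_state();print(s["time_s"],s["tool_pos"].round(1),s["contact_force"].round(1),w2b(*s["tool_pos"][:2]).round(2),s["gripper_width"])
c=manip.read_camera("top"); B=(300,205,400,325)
print(blobs(c,B,(0,0,130),(179,60,255),26)); r=[b for b in blobs(c,B,(5,100,70),(16,200,185),34)]; print([ (b,w2b(*b["c"])) for b in r])
cs=manip.read_camera("scene")
a=cv2.resize(c["color"][205:325,300:400],(500,600),interpolation=cv2.INTER_CUBIC); 
b=cv2.resize(cs["color"][200:320,320:380],(300,600),interpolation=cv2.INTER_CUBIC)
cv2.imwrite("pics/t5.png",np.hstack([a,b])[:,:,::-1])
```

```text
12.7 [512.4 135.1 129.9] [-1.  -0.3  0.5] [-0.7  85.67] 60.08750515626282
[{'c': (529.5, -95.4), 'size': (125.9, 10.3), 'ang': 5.5, 'px': array([386.1, 259.9])}, {'c': (608.1, -21.9), 'size': (125.5, 11.0), 'ang': -84.6, 'px': array([352.6, 225.3])}]
[({'c': (559.2, -51.3), 'size': (91.0, 70.5), 'ang': 5.1, 'px': array([366.6, 246.1])}, array([  29.64166975, -104.07949565]))]
```

View pics/t5.png

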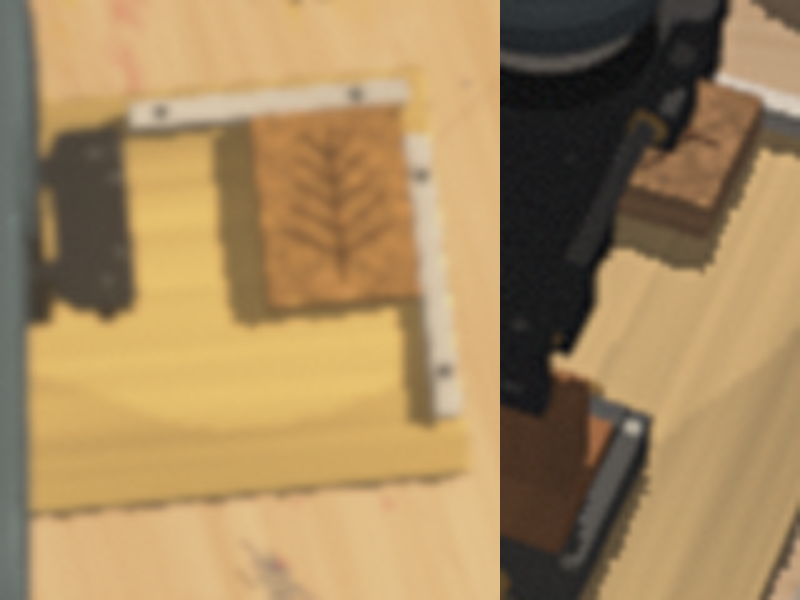

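The lino's centre measures (29.6, -104.1) in the board frame at 5.1°, flush to both stops, and the stops haven't moved. I'll descend onto the rib and grip it.

Call:
apply_moves(offset=[[0, 0, 20], [0, 0, 40], [0, 0, 60], [0, 0, 72], [0, 0, 78], [0, 0, 80], [0, 0, 80], [0, 0, 80]], rotation=[[0, 0, 0], [0, 0, 0], [0, 0, 0], [0, 0, 0], [0, 0, 0], [0, 0, 0], [0, 0, 0], [0, 0, 0]], jaw=[82, 82, 82, 82, 120, 140, 155, 160], force=5)

```text
time_s: 13.47
tool_pos: [513.8, 133.7, 50.9]
tool_rot: [0.999, 0.043, 0.001, 0.0]
contact_force: [0.1, 0.3, 0.4]
gripper_width: 35.1
grasp_force: 0.0
```

Call:
apply_moves(offset=[[0, 0, 0], [0, 0, 0], [0, 0, 0], [0, 0, 0], [0, 0, 0], [0, 0, 0]], rotation=[[0, 0, 0], [0, 0, 0], [0, 0, 0], [0, 0, 0], [0, 0, 0], [0, 0, 0]], jaw=[200, 200, 200, 200, 200, 200], force=5)

```text
time_s: 13.97
tool_pos: [513.9, 134.0, 51.0]
tool_rot: [0.999, 0.044, 0.001, 0.0]
contact_force: [-0.0, -0.8, 6.2]
gripper_width: 23.7
grasp_force: 5.0
```

Run:
```python
from h import *
for i in range(3):
    s=manip.get_state();print(s["contact_force"].round(1),s["moment"].round(2),w2b(*s["tool_pos"][:2]).round(2),s["tool_pos"][2],s["gripper_width"],s["grasp_force"]); manip.read_camera("scene")
```

```text
[-0.  -0.8  6.2] [-0.13  0.11  0.07] [ 0.65 84.43] 51.03897503463704 23.738503396456682 4.999738225887995
[ 0.7 -1.   6. ] [-0.15  0.14  0.06] [ 0.65 84.41] 51.035133380553006 24.18407916849769 4.9997595246532
[-1.4 -0.7  6.3] [-0.14  0.1   0.04] [ 0.62 84.43] 51.01604037200333 23.88515008405088 4.999781821388751
```

The rib is gripped with the opening reading 24 mm. I'll firm up the grip and compute the rocking rows.

```bash
cat >> h.py <<'E'
def pose(phi,h,zb=0): # tilt about tool x, block raised h at centre; pivot axis 25 mm below TCP
    return np.array([(25+h)*np.sin(phi), 25-(25+h)*np.cos(phi)+zb])
def rows(a,b,n,ext=0):
    "rock rows from state a=(phi,h,zb) to b, in axes of the tool at a"
    o0=pose(*a); c,s=np.cos(a[0]),np.sin(a[0]); M=np.array([[c,s],[-s,c]])
    O=[];F=[]
    for i in list(range(1,n+1))+[n]*ext:
        q=np.array(a)+(np.array(b)-a)*i/n; d=M@(pose(*q)-o0)
        O.append([0,*d.round(1).tolist()]); F.append([round(q[0]-a[0],3),0,0])
    print(O);print(F)
def tilt():
    from scipy.spatial.transform import Rotation as Ro
    for i in range(2):
        s=manip.get_state(); R=Ro.from_quat(s["tool_rot"]).as_matrix(); zb=R[:,2]
        print("t",s["time_s"],"F",s["contact_force"].round(1),"M",s["moment"].round(2),"pos_b",w2b(*s["tool_pos"][:2]).round(1),s["tool_pos"][2].round(1),"tilt",round(float(np.arctan2(zb@[-np.sin(TH),np.cos(TH),0],-zb[2])),3),"w",round(s["gripper_width"],1),round(s["grasp_force"],1)); manip.read_camera("top")
E
python3 - <<'E'
from h import *
rows((0,0,0),(.12,3.6,-.5),6,1)
E
```

```text
[[0, 0.5, -0.7], [0, 1.0, -1.3], [0, 1.6, -2.0], [0, 2.2, -2.6], [0, 2.8, -3.3], [0, 3.4, -3.9], [0, 3.4, -3.9]]
[[np.float64(0.02), 0, 0], [np.float64(0.04), 0, 0], [np.float64(0.06), 0, 0], [np.float64(0.08), 0, 0], [np.float64(0.1), 0, 0], [np.float64(0.12), 0, 0], [np.float64(0.12), 0, 0]]
```

Call:
apply_moves(offset=[[0, 0, 0], [0, 0, 0], [0, 0, -0.8], [0, 0, -0.8]], rotation=[[0, 0, 0], [0, 0, 0], [0, 0, 0], [0, 0, 0]], jaw=[255, 255, 255, 255], force=55)

```text
time_s: 14.45
tool_pos: [513.8, 133.9, 51.1]
tool_rot: [0.999, 0.044, 0.001, 0.0]
contact_force: [3.5, -0.1, -0.3]
gripper_width: 23.7
grasp_force: 55.0
```

```bash
python3 -c "
from h import *
tilt()"
```

```text
t 14.45 F [ 3.5 -0.1 -0.3] M [-0.1  -0.52  0.04] pos_b [ 0.5 84.4] 51.1 tilt -0.0 w 23.7 55.0
t 14.5 F [ 3.   0.  -0.6] M [-0.1  -0.6   0.04] pos_b [ 0.5 84.4] 51.1 tilt -0.0 w 23.4 55.0
```

Call:
apply_moves(offset=[[0.5, 0.5, -0.4], [0.5, 1.0, -0.9], [0.5, 1.6, -1.5], [0.5, 1.6, -1.5]], rotation=[[0.02, 0, 0], [0.04, 0, 0], [0.06, 0, 0], [0.06, 0, 0]], jaw=[255, 255, 255, 255])

```text
time_s: 14.88
tool_pos: [514.0, 131.9, 52.7]
tool_rot: [0.999, 0.043, -0.001, -0.03]
contact_force: [0.7, 0.8, 2.5]
gripper_width: 23.5
grasp_force: 55.0
```

```bash
python3 -c "
from h import *
tilt()
rows((.06,1.8,.3),(.12,3.6,.4),3,1)"
```

```text
t 14.8833 F [0.7 0.8 2.5] M [-0.24 -0.27  0.1 ] pos_b [ 0.6 82.4] 52.7 tilt 0.061 w 23.5 55.0
t 14.9333 F [ 0.7 -0.4  3.2] M [-0.33 -0.24  0.02] pos_b [ 0.6 82.6] 52.7 tilt 0.06 w 23.5 55.0
[[0, 0.5, -0.6], [0, 1.1, -1.1], [0, 1.7, -1.6], [0, 1.7, -1.6]]
[[np.float64(0.02), 0, 0], [np.float64(0.04), 0, 0], [np.float64(0.06), 0, 0], [np.float64(0.06), 0, 0]]
```

Call:
apply_moves(offset=[[0, 0.5, -0.6], [0, 1.1, -1.1], [0, 1.7, -1.6], [0, 1.7, -1.6]], rotation=[[0.02, 0, 0], [0.04, 0, 0], [0.06, 0, 0], [0.06, 0, 0]], jaw=[255, 255, 255, 255])

```text
time_s: 15.32
tool_pos: [514.1, 130.3, 54.1]
tool_rot: [0.997, 0.043, -0.002, -0.06]
contact_force: [0.7, -0.5, 4.0]
gripper_width: 23.1
grasp_force: 55.0
```

```bash
python3 -c "
from h import *
tilt()
rows((.12,3.6,.4),(0,7.2,.4),6,1)
rows((0,7.2,.4),(-.12,10.8,.4),6,1)"
```

```text
t 15.3167 F [ 0.7 -0.5  4. ] M [-0.44 -0.21  0.02] pos_b [ 0.6 80.8] 54.1 tilt 0.12 w 23.1 55.0
t 15.3667 F [ 1.2 -0.8  5. ] M [-0.43 -0.16  0.09] pos_b [ 0.6 80.9] 54.1 tilt 0.119 w 23.9 55.0
[[0, -0.6, -0.6], [0, -1.2, -1.2], [0, -1.8, -1.7], [0, -2.5, -2.3], [0, -3.2, -2.8], [0, -3.9, -3.4], [0, -3.9, -3.4]]
[[np.float64(-0.02), 0, 0], [np.float64(-0.04), 0, 0], [np.float64(-0.06), 0, 0], [np.float64(-0.08), 0, 0], [np.float64(-0.1), 0, 0], [np.float64(-0.12), 0, 0], [np.float64(-0.12), 0, 0]]
[[0, -0.7, -0.6], [0, -1.3, -1.2], [0, -2.0, -1.7], [0, -2.8, -2.3], [0, -3.5, -2.8], [0, -4.3, -3.3], [0, -4.3, -3.3]]
[[np.float64(-0.02), 0, 0], [np.float64(-0.04), 0, 0], [np.float64(-0.06), 0, 0], [np.float64(-0.08), 0, 0], [np.float64(-0.1), 0, 0], [np.float64(-0.12), 0, 0], [np.float64(-0.12), 0, 0]]
```

Call:
apply_moves(offset=[[0, -0.6, -0.8], [0, -1.2, -1.5], [0, -1.8, -2.1], [0, -2.5, -2.7], [0, -3.2, -3.3], [0, -3.9, -3.9], [0, -3.9, -3.9]], rotation=[[-0.02, 0, 0], [-0.04, 0, 0], [-0.06, 0, 0], [-0.08, 0, 0], [-0.1, 0, 0], [-0.12, 0, 0], [-0.12, 0, 0]], jaw=[255, 255, 255, 255, 255, 255, 255])

```text
time_s: 16.0
tool_pos: [513.5, 134.7, 57.8]
tool_rot: [0.999, 0.044, 0.0, 0.001]
contact_force: [3.8, -2.3, -2.4]
gripper_width: 23.8
grasp_force: 55.0
```

```bash
python3 -c "
from h import *
tilt()"
```

```text
t 16.0 F [ 3.8 -2.3 -2.4] M [-0.37 -0.7  -0.16] pos_b [ 0.3 85.2] 57.8 tilt -0.001 w 23.8 55.0
t 16.05 F [ 3.6 -1.8 -3.4] M [-0.35 -0.72 -0.09] pos_b [ 0.3 85. ] 57.8 tilt -0.0 w 23.8 55.0
```

Call:
apply_moves(offset=[[0.4, -0.7, -0.5], [0.4, -1.3, -1.0], [0.4, -2.0, -1.5], [0.4, -2.8, -2.1], [0.4, -3.5, -2.6], [0.4, -4.3, -3.1], [0.4, -4.3, -3.1]], rotation=[[-0.02, 0, 0], [-0.04, 0, 0], [-0.06, 0, 0], [-0.08, 0, 0], [-0.1, 0, 0], [-0.12, 0, 0], [-0.12, 0, 0]], jaw=[255, 255, 255, 255, 255, 255, 255])

```text
time_s: 16.68
tool_pos: [513.3, 138.4, 61.1]
tool_rot: [0.997, 0.044, 0.002, 0.06]
contact_force: [1.9, -3.4, 0.2]
gripper_width: 23.6
grasp_force: 55.0
```

```bash
python3 -c "
from h import *
tilt()
rows((-.12,10.8,0),(0,14.4,0),6,1)
rows((0,14.4,0),(.12,18,0),6,1)
c=manip.read_camera('top');B=(300,205,400,325)
print(blobs(c,B,(0,0,130),(179,60,255),26));print(blobs(c,B,(5,100,70),(16,200,185),34))"
```

```text
t 16.6833 F [ 1.9 -3.4  0.2] M [-0.37 -0.38 -0.01] pos_b [ 0.4 88.9] 61.1 tilt -0.121 w 23.6 55.0
t 16.7333 F [ 1.9 -2.6 -0.3] M [-0.24 -0.4  -0.02] pos_b [ 0.4 88.8] 61.1 tilt -0.12 w 23.3 55.0
[[0, 0.7, -0.6], [0, 1.5, -1.2], [0, 2.3, -1.7], [0, 3.1, -2.3], [0, 3.9, -2.8], [0, 4.7, -3.3], [0, 4.7, -3.3]]
[[np.float64(0.02), 0, 0], [np.float64(0.04), 0, 0], [np.float64(0.06), 0, 0], [np.float64(0.08), 0, 0], [np.float64(0.1), 0, 0], [np.float64(0.12), 0, 0], [np.float64(0.12), 0, 0]]
[[0, 0.8, -0.6], [0, 1.6, -1.2], [0, 2.5, -1.7], [0, 3.3, -2.3], [0, 4.2, -2.8], [0, 5.1, -3.3], [0, 5.1, -3.3]]
[[np.float64(0.02), 0, 0], [np.float64(0.04), 0, 0], [np.float64(0.06), 0, 0], [np.float64(0.08), 0, 0], [np.float64(0.1), 0, 0], [np.float64(0.12), 0, 0], [np.float64(0.12), 0, 0]]
[{'c': (529.5, -95.7), 'size': (125.8, 9.7), 'ang': 5.1, 'px': array([386.1, 259.9])}, {'c': (608.3, -22.0), 'size': (124.3, 10.6), 'ang': -84.6, 'px': array([352.7, 225.3])}]
[{'c': (559.1, -51.5), 'size': (90.8, 70.3), 'ang': 5.8, 'px': array([366.6, 246.1])}]
```

Call:
apply_moves(offset=[[0.3, 0.5, -0.5], [0.3, 1.2, -1.1], [0.3, 2.0, -1.6], [0.3, 2.8, -2.2], [0.3, 3.6, -2.7], [0.3, 4.4, -3.2], [0.3, 4.4, -3.2]], rotation=[[0.02, 0, 0], [0.04, 0, 0], [0.06, 0, 0], [0.08, 0, 0], [0.1, 0, 0], [0.12, 0, 0], [0.12, 0, 0]], jaw=[255, 255, 255, 255, 255, 255, 255])

```text
time_s: 17.42
tool_pos: [513.6, 133.7, 64.6]
tool_rot: [0.999, 0.043, -0.001, -0.001]
contact_force: [1.6, -0.5, -1.9]
gripper_width: 23.8
grasp_force: 54.9
```

```bash
python3 -c "
from h import *
tilt()"
```

```text
t 17.4167 F [ 1.6 -0.5 -1.9] M [-0.25 -0.21  0.12] pos_b [ 0.3 84.2] 64.6 tilt 0.001 w 23.8 54.9
t 17.4667 F [ 0.9 -0.7 -2.3] M [-0.18 -0.16  0.12] pos_b [ 0.4 84.4] 64.6 tilt 0.001 w 23.6 54.9
```

Call:
apply_moves(offset=[[0.2, 0.8, -0.6], [0.2, 1.6, -1.2], [0.2, 2.5, -1.7], [0.2, 3.3, -2.3], [0.2, 4.2, -2.8], [0.2, 5.1, -3.3], [0.2, 5.1, -3.3]], rotation=[[0.02, 0, 0], [0.04, 0, 0], [0.06, 0, 0], [0.08, 0, 0], [0.1, 0, 0], [0.12, 0, 0], [0.12, 0, 0]], jaw=[255, 255, 255, 255, 255, 255, 255])

```text
time_s: 18.1
tool_pos: [514.2, 129.5, 68.1]
tool_rot: [0.997, 0.043, -0.003, -0.061]
contact_force: [-1.3, 1.1, 1.3]
gripper_width: 23.3
grasp_force: 54.9
```

```bash
python3 -c "
from h import *
tilt()
rows((.12,17.1,0),(0,20.7,0),6,1)
c=manip.read_camera('top');B=(300,205,400,325)
print(blobs(c,B,(0,0,130),(179,60,255),26));print(blobs(c,B,(5,100,70),(16,200,185),34))"
```

```text
t 18.1 F [-1.3  1.1  1.3] M [0.52 0.24 0.08] pos_b [ 0.5 80. ] 68.1 tilt 0.122 w 23.3 54.9
t 18.15 F [-1.2  1.4  1.9] M [0.51 0.24 0.05] pos_b [ 0.6 80.1] 68.2 tilt 0.121 w 23.6 54.9
[[0, -0.9, -0.6], [0, -1.7, -1.2], [0, -2.6, -1.7], [0, -3.6, -2.3], [0, -4.5, -2.8], [0, -5.5, -3.3], [0, -5.5, -3.3]]
[[np.float64(-0.02), 0, 0], [np.float64(-0.04), 0, 0], [np.float64(-0.06), 0, 0], [np.float64(-0.08), 0, 0], [np.float64(-0.1), 0, 0], [np.float64(-0.12), 0, 0], [np.float64(-0.12), 0, 0]]
[{'c': (529.5, -96.0), 'size': (125.8, 10.4), 'ang': 4.9, 'px': array([386.1, 259.9])}, {'c': (608.9, -33.8), 'size': (101.6, 12.2), 'ang': -85.6, 'px': array([357.5, 224.7])}]
[{'c': (559.2, -51.3), 'size': (91.0, 70.5), 'ang': 5.1, 'px': array([366.6, 246.1])}]
```

Call:
apply_moves(offset=[[0, -0.9, -0.6], [0, -1.7, -1.2], [0, -2.6, -1.7], [0, -2.6, -1.7]], rotation=[[-0.02, 0, 0], [-0.04, 0, 0], [-0.06, 0, 0], [-0.06, 0, 0]], jaw=[255, 255, 255, 255])

```text
time_s: 18.58
tool_pos: [514.1, 132.5, 70.4]
tool_rot: [0.999, 0.044, -0.002, -0.029]
contact_force: [-2.7, -0.6, 5.3]
gripper_width: 23.5
grasp_force: 55.0
```

```bash
python3 -c "
from h import *
tilt()
rows((.06,18.9,0),(0,20.7,0),3,1)"
```

```text
t 18.5833 F [-2.7 -0.6  5.3] M [ 0.04  0.55 -0.01] pos_b [ 0.7 83. ] 70.4 tilt 0.059 w 23.5 55.0
t 18.6333 F [-3.5 -0.8  4.1] M [0.05 0.66 0.07] pos_b [ 0.8 82.8] 70.4 tilt 0.06 w 23.5 55.0
[[0, -0.9, -0.6], [0, -1.8, -1.2], [0, -2.7, -1.7], [0, -2.7, -1.7]]
[[np.float64(-0.02), 0, 0], [np.float64(-0.04), 0, 0], [np.float64(-0.06), 0, 0], [np.float64(-0.06), 0, 0]]
```

Call:
apply_moves(offset=[[-0.4, -0.9, -1], [-0.5, -1.8, -2], [-0.6, -2.7, -3], [-0.6, -2.7, -3]], rotation=[[-0.02, 0, 0], [-0.04, 0, 0], [-0.06, 0, 0], [-0.06, 0, 0]], jaw=[255, 255, 255, 255])

```text
time_s: 19.02
tool_pos: [513.9, 134.1, 73.4]
tool_rot: [0.999, 0.044, 0.0, 0.001]
contact_force: [-1.0, -3.2, 0.1]
gripper_width: 23.2
grasp_force: 55.0
```

```bash
python3 -c "
from h import *
tilt()"
```

```text
t 19.0167 F [-1.  -3.2  0.1] M [-0.47  0.17  0.02] pos_b [ 0.7 84.6] 73.4 tilt -0.001 w 23.2 55.0
t 19.0667 F [-1.3 -1.4  0.8] M [-0.33  0.13  0.02] pos_b [ 0.7 84.5] 73.4 tilt -0.0 w 23.3 55.0
```

Call:
apply_moves(offset=[[-0.2, 0, -1], [-0.2, 0, -2], [-0.2, 0, -3], [-0.2, 0, -3]], rotation=[[0, 0, 0], [0, 0, 0], [0, 0, 0], [0, 0, 0]], jaw=[255, 255, 255, 255])

```text
time_s: 19.45
tool_pos: [513.7, 134.1, 76.5]
tool_rot: [0.999, 0.043, 0.0, -0.0]
contact_force: [-1.4, -0.2, -1.5]
gripper_width: 24.1
grasp_force: 55.0
```

Call:
apply_moves(offset=[[0, 0, -2], [0, 0, -4], [0, 0, -6], [0, 0, -8], [0, 0, -9], [0, 0, -9], [0, 0, -9], [0, 0, -9]], rotation=[[0, 0, 0], [0, 0, 0], [0, 0, 0], [0, 0, 0], [0, 0, 0], [0, 0, 0], [0, 0, 0], [0, 0, 0]], jaw=[255, 255, 255, 255, 255, 255, 255, 255])

```text
time_s: 20.12
tool_pos: [513.5, 134.1, 85.4]
tool_rot: [0.999, 0.044, -0.0, -0.0]
contact_force: [-0.4, -0.1, -1.2]
gripper_width: 23.4
grasp_force: 55.0
```

```bash
python3 -c "
from h import *
tilt()
c=manip.read_camera('top');cs=manip.read_camera('scene');B=(300,205,400,325)
print(blobs(c,B,(0,0,130),(179,60,255),26));print(blobs(c,B,(5,100,70),(16,200,185),34))
a=cv2.resize(cs['color'][200:350,260:420],None,fx=3.2,fy=3.2,interpolation=cv2.INTER_CUBIC)
b=cv2.resize(c['color'][200:350,310:400],(288,480),interpolation=cv2.INTER_CUBIC)
cv2.imwrite('pics/end.png',np.hstack([a,b])[:,:,::-1])"
```

```text
t 20.1167 F [-0.4 -0.1 -1.2] M [ 0.07  0.   -0.01] pos_b [ 0.3 84.6] 85.4 tilt 0.0 w 23.4 55.0
t 20.1667 F [-0.2  0.4 -1.8] M [-0.02  0.03  0.05] pos_b [ 0.3 84.6] 85.3 tilt 0.0 w 23.5 55.0
[{'c': (529.5, -95.7), 'size': (125.8, 9.8), 'ang': 5.0, 'px': array([386.1, 260. ])}, {'c': (608.0, -22.2), 'size': (125.0, 10.9), 'ang': -84.8, 'px': array([352.7, 225.3])}]
[{'c': (559.4, -51.3), 'size': (90.5, 70.4), 'ang': 5.0, 'px': array([366.5, 246.1])}]
```

View pics/end.png

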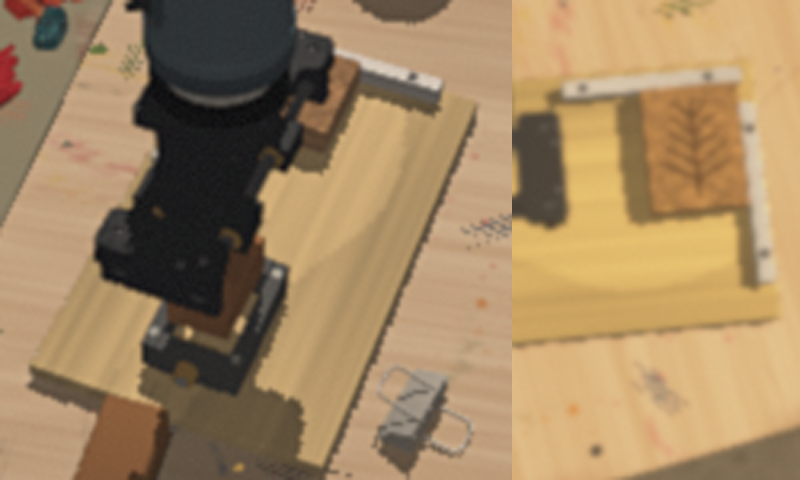

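The locating block is held upright about 10 mm above the rim, and the force on the tool is only its weight (about -1.5 N). The board's stops and the printing block haven't moved.

```bash
python3 -c "
from workcell import manip
print(manip.sign_off())"
```

```text
the job is handed in; nothing more can be done
None
```

The job is handed in: the printing block sits square against both stops, and the locating block, rocked free after that, is held upright about 10 mm above its pocket; the board showed no movement in the final camera check.

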